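# Blow out, close and pin a clamshell jig, and hold it shut

## Robot

A 6-joint arm with a two-finger parallel gripper is mounted at the origin on a cart in front of the work surface, level with it; the furniture and walls round the work are solid. World frame = base frame: x ahead of the robot, y to its left, z up, the work surface at z = 0. Lengths are in mm, angles in rad, forces in N, time in s.
With the tool pointing down it reaches from about 400 to 925 mm from the base axis. Payload 12.5 kg.
Tool frame: the origin (TCP) lies on the centre line of the jaws, within the pads' length; the fingertips stand 17 mm ahead of it and the grasp point (between the pads) lies 2 mm behind it; z points along the fingers, y is the line along which they close (so a half turn about z gives the same grasp; the last joint's range is limited). The gripper opens to 95 mm and grips with 3 to 60 N. Pads are 20 mm wide; open, the fingers measure 119 mm over their backs; the gripper's body (75 mm by 180 mm) begins 59 mm behind the grasp point.
Start: joints at [-0.106, 0.491, 1.559, -0, 1.092, -0.106], TCP at [625.019, 0.021, 197.061] pointing down, gripper open.
Joint ranges: [-3.1, 3.1], [-0.84, 2.19], [0.05, 2.79], [-1.13, 4.28], [0.06, 2.93], [-2.69, 2.69]. Speed limits (rad/s): [2.22, 2.22, 2.79, 3.14, 3.14, 3.14].

## Interface

Orientations are given as [roll, pitch, yaw] about the fixed x, y, z axes, in that order (R = Rz(yaw) Ry(pitch) Rx(roll)).
In Python, from cell import env gives the robot as it stands.
- The arm moves only by the tool drive_tool, never from a script. Its argument "deltas" is text: rows parted by semicolons, each of 4 numbers parted by spaces: the shift along the world's x, y, z normalised to -1 to 1, where 1 is 100 mm, then the turn about the world's z normalised to -1 to 1, where 1 is 180 degrees. A call has 1 to 10 rows; each row shifts and turns the commanded pose from where the row before left it; what a row does not reach is not made up. A row lasts 1/12 s, in which the tool goes at most 41.7 mm and 7.16 degrees, less where a joint would pass 70% of its speed; a pose out of reach is approached as far as the arm can. A call with a number of a shift or a turn outside -1 to 1 is refused whole. A call with a gripper value outside its range is refused whole. "gripper" is the closure, from 0 (fully open) to 1 (shut), set as the call begins (left out, the last holds). The fingers move at their own pace and stop on an object; the grip force is fixed at half the most. Time passes only in rows, so rows that do not move let the fingers close. It gives the time, the measured TCP pose, the force, the opening and the grip force at its end, in the units of the state.
- env.state(): the state, without advancing time (a new reading comes with each control period).
- env.read_camera(name): name is "scene" or "side" or "wrist"; returns (picture, depth): 480x640x3 uint8, red, green, blue; 480x640 float32, mm along the optical axis (not along the pixel's ray), 0 where there is no reading.
- env.camera_params(name): a dict with "mtx" (3x3 intrinsics, pixels), "k1" (the pictures are not rectified: a ray, as slopes to the right and down, at radius r is drawn at 1 + k1 r^2 times it, then the intrinsics apply), "camera_from_world" (4x4, takes a point from world to camera coordinates); the wrist camera has in their place "mount" (4x4, takes a point from camera to tool coordinates, whose origin is the TCP and whose axes are the flange's). Camera axes: x right, y down, z forward; pixel columns grow to the right and rows downward; lengths in mm; the calibration is good to about 2 mm. A picture is of the moment at which its call begins: read the wrist's pose just before it. camera_params takes no time and is no camera call.
- env.job_done(): hands the job in; it is judged then, once.
The state is a dict: "t": time; "joints": joint angles; "qvel": joint speeds; "tau": joint torques, N m; "eef_pos": TCP position; "tcp_rot": TCP orientation; "ft_force": force on the tool from outside, world axes, zero at the start; "moment": the same for the moment, N m; "opening": opening from 0.0 (shut) to 1.0 (fully open); "grip_force": force on a finger pad.
Only numpy, scipy, OpenCV 4.12 (cv2) and the standard library are available. Lean on these libraries where they do the work, as an engineer would, in place of code of your own. Each camera call takes 0.05 s, during which the arm holds its last target. There are 200 camera calls.

## Task

Blow out the open clamshell jig by pressing the cap of the air duster beside it right down and letting it spring back up, and only then swing the jig's hinged upper half down onto the sprung plunger. Then take the long pin out of the wooden rack (the short one stays there) and put it through the hole of the upper half into the hole of the lower half, and push it home so that its flange presses the jig fully shut. Finish still holding the pin pushed down: without that push the plunger opens the jig again; do not disturb the other things on the bench.

Things in the scene. Friction and masses are not known exactly. Their poses are not given: they have to be found in the camera images.
- jig: clamshell jig fixed on the bench: aluminium lower half 150 x 110 mm, top face 42 mm over the bench, on a dark foot plate 180 x 150 x 6 mm. Origin: bench level under the centre of the lower half; x points from the front edge (robot side) to the hinge, z up. Hinge axis along y at x = +70 mm, z = 50 mm; pin hole at x = -50 mm, y = 0
- lid (a joint): angle of the jig's hinged upper half: 0 shut (faces 1 mm apart), grows as its front edge swings up and back, 1.6 at most; starts at about 1 to 1.3. The hinge is stiff (0.2 N m), so the half stays where it is left; pressed shut and let go, it is lifted by the plunger to about 0.1 (12 mm at the hole). Pressing it shut takes about 8 N at the hole
- lid_hinge (a point): middle of the hinge axis, 50 mm over the bench. The upper half is an aluminium plate 110 mm wide, 14 mm thick (both faces 7 mm from the axis), reaching from 8 to 148 mm from the axis; a front tongue 36 mm wide and 8 mm thick goes on to 164 mm. Frame turns with the upper half: x from front edge to hinge, z out of the outer face (up when shut)
- lid_hole (a point): centre of the pin hole in the outer face of the upper half, 120 mm from the hinge axis; the hole is 13.5 mm wide and goes through 14 mm. Shut, it is 57 mm over the bench. Frame turns with the upper half
- base_hole (a point): centre of the mouth of the pin hole in the lower half, 42 mm over the bench; the hole is 12.5 mm wide, vertical and 36 mm deep; z up
- pin_long: steel pin, the longer of two alike: shank 10 mm in diameter, 44 mm long with a rounded foot (5 mm), over it a flange 26 mm in diameter and 4 mm thick, over that a dark ribbed grip 15 mm in diameter and 34 mm tall (82 mm in all, 60 g). Origin: tip of the foot, z along the pin to the grip. Starts upright in one hole of the rack, tip 5 mm over the bench
- pin_short: the short pin, same flange and grip, but its shank is only 24 mm long (62 mm in all). Origin: tip of the foot. Starts upright in the other hole of the rack; too short to reach the lower half, stays there
- rack: fixed wooden block 120 x 50 x 25 mm (long along its x) with two holes 11.5 mm wide and 20 mm deep at x = -35 and +35 mm; origin at bench level under its centre, z up
- duster: air duster: small white can, 52 mm in diameter, fixed in a dark stand 80 x 80 mm; origin at bench level under its axis, z up. Its nozzle points along its -y, towards the jig
- cap (a joint): how far the duster's cap is pressed: 0 up, 0.006 m right down; sprung, about 1.5 N to start and 5 N right down
- cap_top (a point): centre of the top of the duster's grey cap (28 mm in diameter), 121.5 mm over the bench when up; moves with the cap
- brush: black brush, 28 x 118 x 24 mm, loose bystander lying near the front edge; origin under its centre
- reel: reel of wire with green flanges, 60 mm in diameter and 45 mm tall, loose bystander; origin under its centre
- loupe: black loupe, 37 mm in diameter and 30 mm tall, loose bystander near the front edge; origin under its centre
- weight: small cream-coloured knobbed weight, 30 mm in diameter and 26 mm tall, loose bystander; origin under its centre
- tin: small round tin with a blue lid, 33 mm in diameter and 16 mm tall, loose bystander; origin under its centre
- plunger_top (a point): top of the jig's sprung steel plunger, 10 mm in diameter, midway across the jig, 90 mm in front of the hinge axis; stands 10 mm over the lower half's face; its spring gives about 6 N standing out and 10 N pressed in
There are look-alikes about, which are no part of the job. What is shaped like the pin_long but green or yellow is not meant.

How it is judged:
By the outcome, as a careful person would: the job done as asked, in the order asked, and still so for the second after the job is handed in, while the arm keeps its last pose, push and grip.
It also fails if it takes over 61 s, if anything falls off the work surface, if the arm or the gripper's body presses on something with over 40 N, if the wrist force passes 120 N, or if a joint passes its speed limit or range.

## Working session

There is one attempt and no reset: what is moved stays moved. The work goes in short steps, Python scripts to look and compute and a tool call to move; the robot and the scene stay as the last step left them, time stands still between calls to the robot, and variables do not carry over. Pictures are saved under pics/ and viewed, at most 10 in all, crops included, and the job is handed in when it is done.

Besides the shell and the picture viewer there is one more tool, called after "Call:" by a JSON object that holds its "op" and its "data", one argument or row to a line. drive_tool: Moves the arm, as the interface text tells. Its arguments: {"type":"object","properties":{"deltas":{"type":"string"},"gripper":{"type":"number"}},"required":["deltas"]}

```bash
ls; mkdir -p pics
cat > h.py <<'E'
import numpy as np, cv2
from cell import env
def save(name,f):
    im,d=env.read_camera(name); cv2.imwrite(f'pics/{f}.png',im[:,:,::-1]); np.savez(f'pics/{f}.npz',im=im,d=d); return im,d
def pts(name,d,T=None):
    p=env.camera_params(name);K=p['mtx'];k1=p['k1']
    v,u=np.mgrid[0:480,0:640]
    a=(u-K[0,2])/K[0,0];b=(v-K[1,2])/K[1,1]
    x,y=a.copy(),b.copy()
    for _ in range(8):
        s=1+k1*(x*x+y*y);x=a/s;y=b/s
    P=np.stack([x*d,y*d,d],-1)
    M=np.linalg.inv(p['camera_from_world']) if T is None else T
    W=P@M[:3,:3].T+M[:3,3]; W[d<=0]=np.nan
    return W
E
python3 - <<'E'
from h import *
for n in('scene','side'):
    save(n,n+'0'); p=env.camera_params(n);print(n,p['k1'],np.linalg.inv(p['camera_from_world'])[:3].round(2).tolist())
s=env.state();print(s['t'],s['eef_pos'],s['tcp_rot'],s['ft_force'])
E
```

```text
pics
scene -0.057726897986572386 [[0.72, -0.45, 0.53, 59.04], [-0.7, -0.45, 0.56, -570.07], [-0.01, -0.77, -0.63, 678.88]]
side -0.07310691550892975 [[0.91, -0.13, 0.39, 151.1], [-0.42, -0.3, 0.86, -901.84], [0.0, -0.95, -0.33, 416.68]]
0.1 [6.24786786e+02 4.35531695e-02 1.96523690e+02] [-3.14064087e+00 -1.04000127e-04  1.57081436e+00] [ 0.18113225 -0.27067337 -0.19751983]
```

View pics/scene0.png

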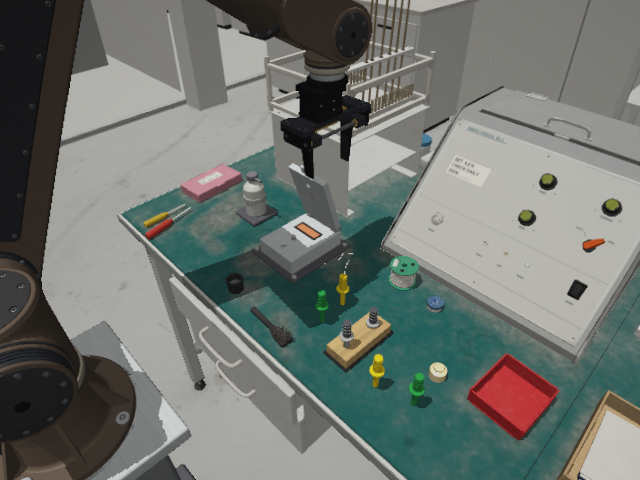

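View pics/side0.png

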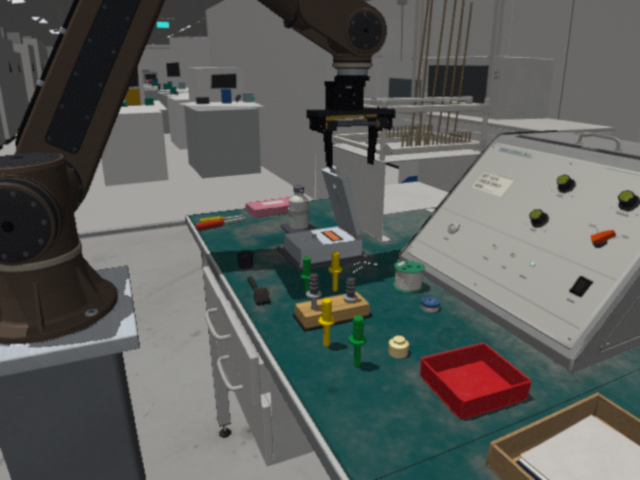

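The scene view shows the open jig at (305,240), duster at (255,195), rack at (358,338) with pins at (347,335) and (373,320), and green and yellow decoys around the rack. The side view shows the same layout. Next I'll build a top-down map from the depth data.

Run:
```python
from h import *
X0,X1,Y0,Y1=380,900,-380,330
S=1.1
H=np.full((int((X1-X0)*S),int((Y1-Y0)*S)),-1e9);C=np.zeros(H.shape+(3,),np.uint8)
for n in('scene','side'):
    z=np.load(f'pics/{n}0.npz');W=pts(n,z['d']);im=z['im']
    m=np.isfinite(W[...,0])&(W[...,0]>X0)&(W[...,0]<X1)&(W[...,1]>Y0)&(W[...,1]<Y1)&(W[...,2]<150)
    for (x,y,zz),c in zip(W[m],im[m]):
        i=int((X1-x)*S)-1;j=int((Y1-y)*S)-1
        if zz>H[i,j]:H[i,j]=zz;C[i,j]=c
    # heights
    bench=(im[...,1]>im[...,0].astype(int)+25)&m
    print(n,'bench z',np.nanmedian(W[bench][:,2]))
    hsv=cv2.cvtColor(im,cv2.COLOR_RGB2HSV)
    wood=m&(hsv[...,0]>10)&(hsv[...,0]<24)&(hsv[...,1]>90)&(hsv[...,2]>90)
    wood=wood&(W[...,2]>19)&(W[...,2]<31)
    cc=cv2.connectedComponentsWithStats(wood.astype(np.uint8))
    k=1+cc[2][1:,4].argmax();p=W[cc[1]==k]
    print('rack',cv2.minAreaRect(p[:,:2].astype(np.float32)),np.median(p[:,2]),len(p))
    a=m&(W[...,2]>38)&(W[...,2]<46)&(hsv[...,1]<60)&(W[...,1]>0)
    cc=cv2.connectedComponentsWithStats(a.astype(np.uint8));k=1+cc[2][1:,4].argmax();p=W[cc[1]==k]
    print('jig top',cv2.minAreaRect(p[:,:2].astype(np.float32)),np.median(p[:,2]),len(p))
    a=m&(W[...,2]>60)&(W[...,2]<75)&(W[...,1]<50)&(hsv[...,1]<90)
for i in range(0,0):pass
C=cv2.resize(C,None,fx=1,fy=1)
for x in range(400,900,100):cv2.putText(C,str(x),(0,int((X1-x)*S)),0,.4,(255,255,255));cv2.line(C,(0,int((X1-x)*S)),(8,int((X1-x)*S)),(255,0,0))
for y in range(-300,301,100):cv2.putText(C,str(y),(int((Y1-y)*S),10),0,.4,(255,255,255));cv2.line(C,(int((Y1-y)*S),0),(int((Y1-y)*S),8),(255,0,0))
cv2.imwrite('pics/top.png',C[:,:,::-1])
```

```text
scene bench z -0.44091738407530556
rack ((470.12615966796875, -238.61105346679688), (51.3353157043457, 120.83868408203125), 88.65579223632812) 23.916400936112325 1152
jig top ((571.9920043945312, 48.18003845214844), (96.53931427001953, 144.31629943847656), 89.81004333496094) 41.6380191376777 1445
side bench z 0.7899814437069494
rack ((494.51702880859375, -237.5703887939453), (55.54750061035156, 72.34334564208984), 88.50111389160156) 24.97806024045707 460
jig top ((573.34033203125, 48.14130401611328), (97.1499252319336, 145.28427124023438), 89.15263366699219) 42.54859570899845 759
```

View pics/top.png

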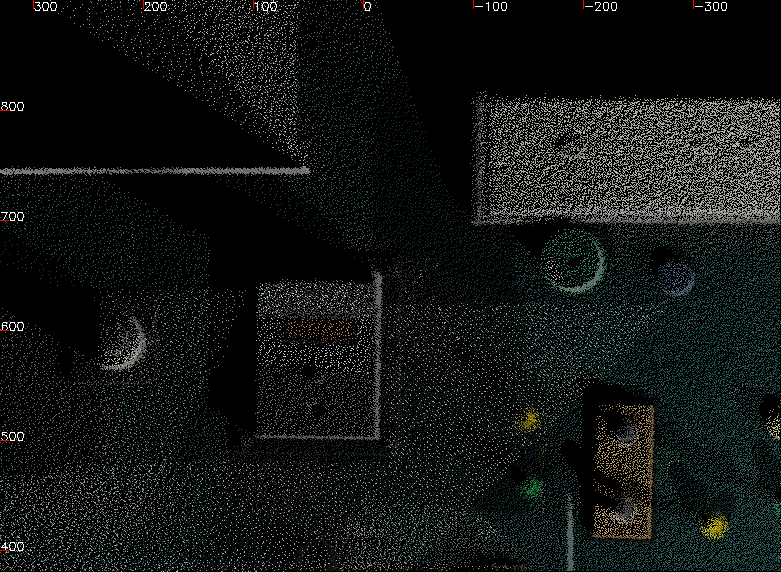

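Run:
```python
from h import *
from scipy import stats
for n in('scene','side'):
    z=np.load(f'pics/{n}0.npz');W=pts(n,z['d']);im=z['im'];hsv=cv2.cvtColor(im,cv2.COLOR_RGB2HSV)
    def box(a,b,c,d,e,f):return (W[...,0]>a)&(W[...,0]<b)&(W[...,1]>c)&(W[...,1]<d)&(W[...,2]>e)&(W[...,2]<f)
    for nm,x0,x1 in(('near',405,462),('far',478,535)):
        m=box(x0,x1,-270,-205,33,120);p=W[m];print(n,nm,p[:,2].max().round(1),np.percentile(p[:,2],98).round(1),len(p))
        t=p[p[:,2]>p[:,2].max()-5];print('  top',t.mean(0).round(1),len(t), 'xy range',t.min(0).round(1),t.max(0).round(1))
    p=W[box(540,640,170,280,95,140)]; print('cap max',p[:,2].max());t=p[p[:,2]>118];print('  cap top',t.mean(0).round(1),t.min(0).round(1),t.max(0).round(1),len(t))
    p=W[box(540,640,170,280,30,90)];print('  can',p.min(0).round(1),p.max(0).round(1))
    # lid face
    m=box(560,680,-20,110,60,215);p=W[m];print('lid pts',len(p),p.min(0).round(1),p.max(0).round(1))
    q=p[(p[:,2]>70)&(p[:,1]>0)];
    for zz in range(70,215,15):
        r=q[abs(q[:,2]-zz)<4]
        if len(r)>5:print('   z',zz,'x med',np.median(r[:,0]).round(1),'y',r[:,1].min().round(1),r[:,1].max().round(1),len(r))
```

```text
scene near 88.1 87.2 240
  top [ 435.1 -237.8   85.9] 49 xy range [ 426.8 -244.5   83.3] [ 443.3 -230.    88.1]
scene far 68.1 67.5 145
  top [ 504.9 -239.7   65.9] 44 xy range [ 498.1 -245.6   63.5] [ 511.3 -232.4   68.1]
cap max 124.33001822158224
  cap top [587.9 223.6 120.8] [575.8 210.6 118. ] [601.2 237.5 124.3] 63
  can [560.1 195.4  30.1] [616.3 265.9  90. ]
lid pts 1578 [572.3 -18.2  60.5] [677.1  96.7 214.9]
   z 70 x med 632.3 y 1.3 93.0 29
   z 85 x med 628.6 y 0.4 93.0 53
   z 100 x med 624.2 y 0.3 93.1 55
   z 115 x med 619.9 y 1.1 94.6 58
   z 130 x med 615.5 y 0.6 93.2 63
   z 145 x med 611.0 y 2.8 96.2 66
   z 160 x med 606.9 y 0.9 94.7 67
   z 175 x med 602.0 y 1.7 92.8 70
   z 190 x med 601.3 y 0.7 96.7 156
   z 205 x med 599.7 y 45.0 56.7 13
side near 88.1 87.3 289
  top [ 434.5 -238.7   86. ] 41 xy range [ 428.5 -244.2   83.1] [ 441.7 -230.    88.1]
side far 68.0 67.7 188
  top [ 504.1 -240.4   66.1] 39 xy range [ 497.6 -246.5   63.2] [ 511.4 -232.8   68. ]
cap max 123.08543980601854
  cap top [588.7 221.  120.9] [576.2 209.1 118.2] [603.3 236.7 123.1] 34
  can [562.3 194.3  30. ] [615.1 234.2  90. ]
lid pts 1377 [573.6 -19.4  60.1] [647.9  96.3 214.6]
   z 70 x med 632.9 y 3.2 89.0 25
   z 85 x med 629.2 y 0.7 95.3 45
   z 100 x med 624.3 y 0.8 91.5 47
   z 115 x med 620.0 y 1.1 89.6 46
   z 130 x med 615.8 y 1.9 94.2 46
   z 145 x med 611.4 y 2.3 94.9 47
   z 160 x med 607.3 y 0.3 94.0 49
   z 175 x med 602.3 y 0.9 94.8 52
   z 190 x med 600.4 y 0.9 94.1 90
   z 205 x med 600.4 y 20.7 51.8 24
```

Call:
{"op": "drive_tool", "data": {
  "deltas": "0 0 0.4 0; 0 0 0.4 0; 0 0 0.3 0",
  "gripper": 1
}}

```text
t: 0.35
eef_pos: [625.1, 0.0, 309.6]
tcp_rot: [3.141, 0.0, 1.571]
ft_force: [-0.8, 0.0, 0.8]
opening: 0.846
grip_force: 0.0
```

Call:
{"op": "drive_tool", "data": {
  "deltas": "-0.25 0.11 0 0;-0.25 0.11 0 0;-0.25 0.11 0 0;-0.25 0.1 0 0;0 0 0 0;0 0 0 0;0 0 0 0",
  "gripper": 1
}}

```text
t: 0.93
eef_pos: [525.6, 42.9, 307.2]
tcp_rot: [3.141, 0.0, 1.571]
ft_force: [-0.0, 1.1, 0.2]
opening: 0.357
grip_force: 0.0
```

```bash
cat >> h.py <<'E'
from scipy.spatial.transform import Rotation as Ro
def wrist(f):
    s=env.state();im,d=save('wrist',f)
    T=np.eye(4);T[:3,:3]=Ro.from_euler('xyz',s['tcp_rot']).as_matrix();T[:3,3]=s['eef_pos']
    T=T@env.camera_params('wrist')['mount']
    return im,d,pts('wrist',d,T),T
E
python3 - <<'E'
from h import *
im,d,W,T=wrist('w1');np.save('pics/w1W.npy',W)
p=env.camera_params('wrist');print(p['mtx'],p['k1'],p['mount'].round(3).tolist(),T.round(2).tolist())
E
```

```text
[[338.15735115   0.         324.94541654]
 [  0.         338.15735115 238.31742897]
 [  0.           0.           1.        ]] -0.05687578242538137 [[-0.0, -0.968, -0.25, 70.62], [1.0, -0.0, -0.0, 0.455], [0.0, -0.25, 0.968, -187.668], [0.0, 0.0, 0.0, 1.0]] [[1.0, -0.0, 0.0, 525.91], [-0.0, -0.97, -0.25, 113.51], [0.0, 0.25, -0.97, 494.81], [0.0, 0.0, 0.0, 1.0]]
```

View pics/w1.png

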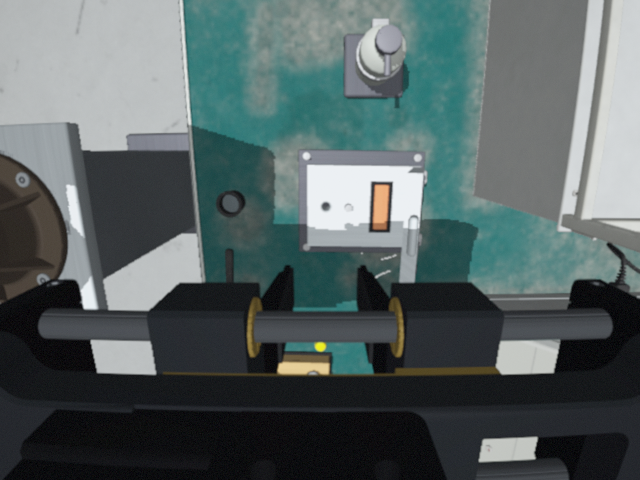

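The wrist picture shows the base hole at about (326,206), plunger (349,207), jig plate (305–422, 163–248) and duster cap (389,38). I'll measure these precisely.

```bash
cat >> h.py <<'E'
def ray(name,T,uv,z):
    p=env.camera_params(name)
    q=cv2.undistortPoints(np.array([[uv]],float),p['mtx'],np.array([p['k1'],0,0,0.]))[0,0]
    v=T[:3,:3]@np.array([q[0],q[1],1]);o=T[:3,3];return o+v*(z-o[2])/v[2]
E
python3 - <<'E'
from h import *
z=np.load('pics/w1.npz');im=z['im'];W=np.load('pics/w1W.npy')
T=np.array([[1,0,0,525.91],[0,-.968,-.25,113.51],[0,.25,-.968,494.81],[0,0,0,1]])
g=cv2.cvtColor(im,cv2.COLOR_RGB2GRAY)
a=(g[192:220,315:338]<120).astype(np.uint8);c=cv2.connectedComponentsWithStats(a);k=1+c[2][1:,4].argmax();uv=c[3][k]+[315,192];print('hole px',uv,c[2][k],ray('wrist',T,uv,42).round(1))
# jig top plate
m=(abs(W[...,2]-42)<5)&(W[...,0]>470)&(W[...,0]<660)&(W[...,1]>-40)&(W[...,1]<120)
p=W[m];print('jig',cv2.minAreaRect(p[:,:2].astype(np.float32)),np.median(p[:,2]))
w=(g[150:260,295:430]>170).astype(np.uint8);ct=max(cv2.findContours(w,0,1)[0],key=cv2.contourArea)
P=np.array([ray('wrist',T,c+[295,150],42)[:2] for c in ct[:,0]],np.float32);print('bright',cv2.minAreaRect(P))
m=(W[...,2]>117)&(W[...,2]<127)&(abs(W[...,0]-588)<25)&(abs(W[...,1]-223)<25);v,u=np.nonzero(m);print('cap',W[m].mean(0).round(1),W[m].min(0).round(1),W[m].max(0).round(1),len(u),(u.mean(),v.mean()))
E
```

```text
hole px [325.13513514 205.81081081] [ 7 11  7  7 37] [526.2  41.9  42. ]
jig ((578.7869873046875, 40.20244598388672), (110.6440200805664, 154.59494018554688), 89.45438385009766) 42.15414142871472
bright ((580.5128784179688, 41.743560791015625), (108.85279083251953, 157.88809204101562), 89.17871856689453)
cap [590.1 224.5 121. ] [576.8 202.  117. ] [604.5 238.3 123.8] 647 (np.float64(388.28438948995364), np.float64(39.2952086553323))
```

Call:
{"op": "drive_tool", "data": {
  "deltas": "0.16 0.36 0 0;0.16 0.36 0 0;0.16 0.36 0 0;0.14 0.36 0 0;0 0.36 0 0;0 0 -0.36 0;0 0 -0.36 0;0 0 -0.36 0;0 0 -0.36 0;0 0 0 0",
  "gripper": 1
}}

```text
t: 1.82
eef_pos: [584.8, 222.0, 155.8]
tcp_rot: [-3.131, 0.003, 1.57]
ft_force: [0.6, 0.6, -1.0]
opening: 0.004
grip_force: 0.0
```

Call:
{"op": "drive_tool", "data": {
  "deltas": "0.03 0.01 -0.1 0;0 0 -0.08 0;0 0 0 0;0 0 -0.03 0;0 0 -0.02 0;0 0 0 0;0 0 0 0"
}}

```text
t: 2.4
eef_pos: [590.2, 224.1, 140.7]
tcp_rot: [3.141, -0.0, 1.571]
ft_force: [0.1, 1.6, 0.2]
opening: 0.006
grip_force: 0.0
```

Call:
{"op": "drive_tool", "data": {
  "deltas": "-0.01 0 -0.03 0;0 0 -0.02 0;0 0 -0.02 0;0 0 0 0;0 0 0 0"
}}

```text
t: 2.82
eef_pos: [589.0, 224.0, 132.9]
tcp_rot: [-3.141, 0.0, 1.571]
ft_force: [0.6, -0.0, 0.3]
opening: 0.003
grip_force: 0.0
```

Run:
```python
from h import *
for n,c in(('scene',(150,100,380,280)),('side',(230,120,400,260))):
    im,d=save(n,n+'1');W=pts(n,d)
    m=(abs(W[...,0]-589)<30)&(abs(W[...,1]-224)<40)&(W[...,2]>90)&(W[...,2]<135)
    p=W[m]; print(n)
    for z in range(92,135,4):
        r=p[abs(p[:,2]-z)<2]
        if len(r):print(z,r.min(0).round(1)[:2],r.max(0).round(1)[:2],len(r))
a=np.load('pics/scene1.npz')['im'][120:270,190:340];b=np.load('pics/side1.npz')['im'][120:270,230:380]
cv2.imwrite('pics/c1.png',cv2.resize(np.hstack([a,b])[:,:,::-1],None,fx=2.6,fy=2.6,interpolation=cv2.INTER_CUBIC))
print(env.state()['ft_force'],env.state()['eef_pos'])
```

```text
scene
92 [568.8 202.4] [602.8 240.8] 44
96 [571.3 207.1] [598.1 239.1] 36
100 [577.6 209.6] [594.3 229.4] 17
104 [579.7 215.2] [591.3 224.9] 8
108 [576.  191.5] [592.  232.9] 7
112 [575.5 191.2] [602.2 231.1] 26
116 [575.5 190.8] [604.2 226.4] 27
120 [575.3 208.5] [601.7 237.6] 45
124 [578.2 211. ] [598.9 233.2] 18
side
92 [569.4 204.2] [608.3 238.9] 29
96 [573.  206.1] [604.3 232.1] 29
100 [579.  210.4] [600.  225.5] 13
104 [579.7 209.1] [594.4 226.1] 15
108 [576.2 211.9] [588.2 225. ] 8
112 [575.6 190.8] [601.7 222.3] 17
116 [576.8 185.1] [602.3 225.3] 21
120 [575.9 208.9] [600.4 240.3] 27
124 [582.6 220.2] [599.2 234.4] 7
[0.25068524 0.54611888 0.13318081] [589.05429482 224.03371796 133.07247948]
```

View pics/c1.png

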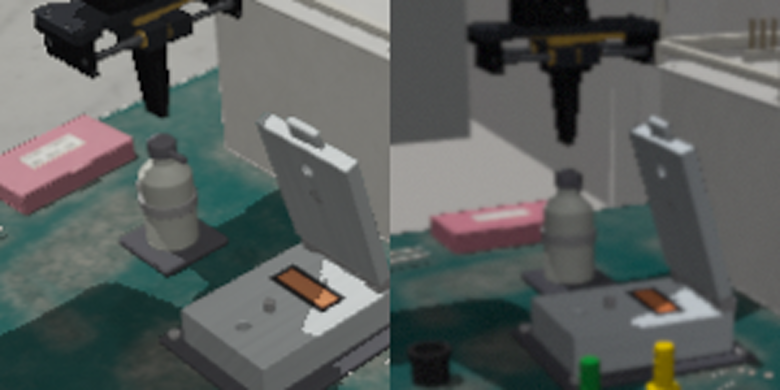

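The closed fingertips hover clearly above the cap in both views, roughly 25 mm up. I'll measure where the tips really are.

Run:
```python
from h import *
for n in('scene','side'):
    z=np.load(f'pics/{n}1.npz');W=pts(n,z['d'])
    m=(abs(W[...,0]-589)<45)&(abs(W[...,1]-224)<60)&(W[...,2]>118)&(W[...,2]<260)
    p=W[m]
    for q in range(120,215,6):
        r=p[abs(p[:,2]-q)<3]
        if len(r):print(n,q,r.mean(0).round(1),len(r))
s=env.state();print(s['joints'],s['eef_pos'],s['tcp_rot'])
```

```text
scene 120 [587.1 222.8 120.8] 56
scene 126 [591.  225.  123.4] 7
scene 150 [587.3 220.9 151.8] 11
scene 156 [585.6 220.7 156.2] 16
scene 162 [586.3 218.  162.3] 18
scene 168 [585.2 217.1 167.9] 20
scene 174 [585.4 217.5 174.1] 27
scene 180 [585.9 217.3 180. ] 23
scene 186 [585.6 217.1 186.3] 28
scene 192 [585.6 217.6 191.8] 23
scene 198 [583.6 216.1 198.1] 31
scene 204 [582.3 216.8 204.3] 25
scene 210 [584.8 214.6 210.3] 32
side 120 [587.9 221.7 121. ] 34
side 150 [586.4 221.6 152.3] 4
side 156 [586.7 218.6 156.4] 17
side 162 [586.8 216.6 162.7] 15
side 168 [585.7 217.3 168. ] 19
side 174 [586.3 217.6 173.9] 21
side 180 [585.4 215.6 180.3] 22
side 186 [586.1 216.4 186.2] 22
side 192 [586.2 217.5 192.1] 26
side 198 [586.5 214.8 198.2] 25
side 204 [585.3 216.7 204.1] 26
side 210 [585.7 217.  210. ] 26
[ 2.58693841e-01  5.64343058e-01  1.61388409e+00 -4.94487801e-05
  9.63263187e-01  2.58717335e-01] [589.05429482 224.03371796 133.07247948] [3.14148336e+00 1.30754899e-05 1.57080106e+00]
```

Run:
```python
from h import *
for n in('scene','side'):
    z=np.load(f'pics/{n}0.npz');W=pts(n,z['d']);im=z['im'].astype(int)
    m=(abs(W[...,0]-625)<70)&(abs(W[...,1])<25)&(W[...,2]>150)&(W[...,2]<300)&(im.max(-1)<60)
    p=W[m]
    for q in range(156,240,6):
        r=p[abs(p[:,2]-q)<3]
        if len(r):print(n,q,r.min(0).round(1),r.max(0).round(1),len(r))
im,d,W,T=wrist('w2')
m=(abs(W[...,0]-589)<150)&(abs(W[...,1]-224)<150)
hsv=cv2.cvtColor(im,cv2.COLOR_RGB2HSV);g=m&(hsv[...,1]>80)&(hsv[...,0]>70)&(hsv[...,0]<100)
print('bench z from wrist',np.median(W[g][:,2]),g.sum())
m=(abs(W[...,0]-589)<20)&(abs(W[...,1]-224)<22)&(W[...,2]>105);p=W[m];print(len(p),np.percentile(p[:,2],[2,25,50,75,98]))
```

```text
scene 216 [572.  -12.8 214.6] [677.1   7.2 218.9] 27
scene 222 [570.3 -12.7 219.7] [675.    8.6 224.9] 36
scene 228 [569.5 -14.1 225. ] [679.4  11.3 230.9] 46
scene 234 [567.7 -13.7 231. ] [679.1  11.2 236.9] 53
side 216 [572.5 -12.7 214.6] [676.3  11.5 218.6] 17
side 222 [570.8 -13.1 219. ] [677.5  12.5 224.9] 37
side 228 [569.6 -13.5 225.2] [677.5  10.3 230.9] 37
side 234 [568.  -13.3 231.2] [676.   10.1 236.4] 37
bench z from wrist 0.0448407249550371 32418
3492 [112.91586814 121.77506499 186.5614852  252.41281077 255.09117719]
```

View pics/w2.png

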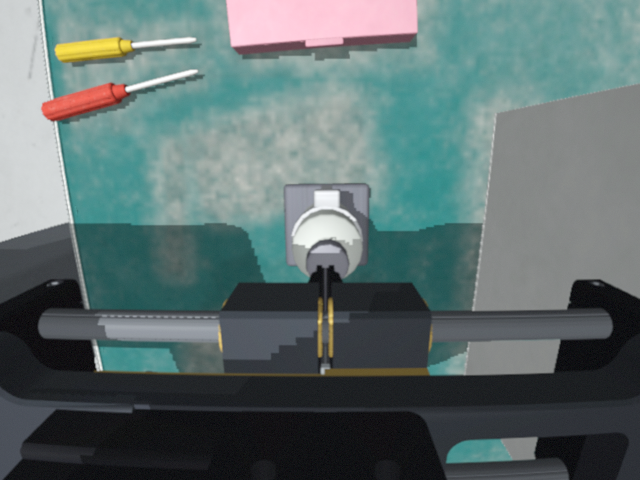

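The wrist view shows the tips directly over the cap at (326,260) but above it. Measured in both cameras, at both poses, the fingertips stand at TCP z + 17 mm. That is the opposite of the stated "17 mm ahead", so I'll work from the measurement and confirm it by touch.

Call:
{"op": "drive_tool", "data": {
  "deltas": "0 0 -0.15 0;0 0 -0.1 0;0 0 -0.03 0;0 0 0 0;0 0 0 0;0 0 -0.03 0;0 0 0 0;0 0 0 0"
}}

```text
t: 3.63
eef_pos: [589.4, 224.1, 102.5]
tcp_rot: [3.14, -0.0, 1.571]
ft_force: [0.2, 0.6, 2.9]
opening: 0.01
grip_force: 1.2
```

Contact confirmed: 2.9 N at TCP 102.5, so the tips are at about 119.5. I'll press on to the bottom.

Call:
{"op": "drive_tool", "data": {
  "deltas": "0 0 -0.02 0;0 0 -0.01 0;0 0 0 0;0 0 -0.01 0;0 0 0 0;0 0 0 0"
}}

```text
t: 4.13
eef_pos: [589.4, 224.1, 98.3]
tcp_rot: [3.141, -0.0, 1.571]
ft_force: [2.6, 1.1, 4.8]
opening: 0.004
grip_force: 2.4
```

Call:
{"op": "drive_tool", "data": {
  "deltas": "0 0 -0.01 0;0 0 0 0;0 0 -0.01 0;0 0 0 0;0 0 0 0"
}}

```text
t: 4.55
eef_pos: [589.5, 224.2, 97.9]
tcp_rot: [3.139, -0.0, 1.571]
ft_force: [-3.6, 0.7, 20.2]
opening: 0.005
grip_force: 10.0
```

The cap bottomed out at 20 N. Now I'll lift, turn 90° to keep the gripper body clear of the panel behind, and go behind the lid.

Call:
{"op": "drive_tool", "data": {
  "deltas": "0 0 0.1 0;0 0 0.3 0;0 0 0.4 0;0 0 0.4 0.0385;0 0 0.4 0.0385;0 0 0.4 0.0385;0 -0.3 0 0.0385;0.1 -0.3 0 0.0385;0.1 -0.3 0 0.0385;0.1 -0.3 0 0.0385"
}}

```text
t: 5.38
eef_pos: [618.5, 102.9, 295.8]
tcp_rot: [-3.141, -0.001, 2.424]
ft_force: [1.1, 0.3, 0.1]
opening: 0.007
grip_force: 0.0
```

Call:
{"op": "drive_tool", "data": {
  "deltas": "0.1 -0.3 0 0.0385;0.15 -0.3 0 0.0385;0 0 0 0.0385;0 0 0 0.0385;0 0 0 0.0385;0 0 0 0.0385;0 0 0 0;0 0 0 0"
}}

```text
t: 6.05
eef_pos: [643.6, 44.1, 295.5]
tcp_rot: [3.141, -0.002, 3.139]
ft_force: [-1.1, -0.1, -0.2]
opening: 0.004
grip_force: 0.0
```

Call:
{"op": "drive_tool", "data": {
  "deltas": "0 -0.02 -0.35 0;0 0 -0.35 0;0 0 -0.35 0;0 0 -0.35 0;0 0 0 0;-0.08 0 0 0;-0.08 0 0 0;-0.05 0 -0.02 0;-0.05 0 -0.02 0;0 0 0 0"
}}

```text
t: 6.88
eef_pos: [617.4, 42.1, 153.5]
tcp_rot: [3.142, 0.002, -3.14]
ft_force: [-0.2, 0.3, 0.2]
opening: 0.004
grip_force: 0.1
```

Call:
{"op": "drive_tool", "data": {
  "deltas": "-0.06 0 -0.03 0;-0.06 0 -0.03 0;-0.11 0 -0.06 0;-0.11 0 -0.06 0;-0.1 0 -0.08 0;-0.09 0 -0.08 0;0 0 0 0"
}}

```text
t: 7.47
eef_pos: [562.6, 42.1, 116.7]
tcp_rot: [3.141, -0.003, -3.14]
ft_force: [-0.2, 0.2, 0.4]
opening: 0.008
grip_force: 0.0
```

Run:
```python
from h import *
print(env.state()['ft_force'],env.state()['eef_pos'])
for n in('scene','side'):
    im,d=save(n,n+'2');W=pts(n,d)
    m=(W[...,0]>500)&(W[...,0]<650)&(W[...,1]>0)&(W[...,1]<18)&(W[...,2]>48)&(W[...,2]<200);p=W[m]
    for x in range(510,650,15):
        r=p[abs(p[:,0]-x)<4]
        if len(r):print(n,x,r[:,2].min().round(1),np.median(r[:,2]).round(1),r[:,2].max().round(1),len(r))
    m=(abs(W[...,0]-589)<14)&(abs(W[...,1]-224)<14)&(W[...,2]>112)&(W[...,2]<130);print('cap z med',np.median(W[m][:,2]),W[m][:,2].max())
```

```text
[-0.24354953  0.23033043  0.37119652] [562.58860137  42.12966372 116.73106206]
scene 525 134.3 137.3 140.9 22
scene 540 140.1 142.0 143.8 6
scene 555 128.2 130.7 132.0 4
scene 570 115.0 118.0 120.0 7
scene 585 103.7 106.2 108.4 6
scene 600 91.7 95.7 96.9 6
scene 615 80.4 82.0 85.3 5
scene 630 72.0 72.5 73.0 2
scene 645 57.7 58.6 61.0 3
cap z med 120.96851667474914 124.07247126720495
side 525 135.7 138.3 140.8 11
cap z med 119.61253866317844 122.91916758457779
```

Call:
{"op": "drive_tool", "data": {
  "deltas": "-0.07 0 -0.09 0;-0.07 0 -0.09 0;-0.05 0 -0.11 0;-0.05 0 -0.11 0;-0.03 0 -0.09 0;-0.02 0 -0.09 0;0 0 0 0;0 0 -0.04 0;0 0 0 0"
}}

```text
t: 8.32
eef_pos: [536.4, 42.0, 55.8]
tcp_rot: [3.142, 0.0, -3.14]
ft_force: [1.5, 1.2, -0.2]
opening: 0.005
grip_force: 0.1
```

Call:
{"op": "drive_tool", "data": {
  "deltas": "-0.03 0 -0.02 0;0 0 0 0;-0.02 0 -0.02 0;0 0 0 0;0 0 -0.02 0;0 0 0 0;0 0 0 0"
}}

```text
t: 8.9
eef_pos: [530.8, 42.0, 50.1]
tcp_rot: [3.141, -0.0, -3.14]
ft_force: [-1.0, 0.6, 4.3]
opening: 0.004
grip_force: 1.6
```

The lid is on the plunger with 4.3 N of push. Next: lift and look at the hole.

Call:
{"op": "drive_tool", "data": {
  "deltas": "0 0 0.2 0;0 0 0.4 0;0 0 0.4 0;0.25 0 0.4 0;0.25 0 0.1 0;0 0 0 0;0 0 0 0;0 0 0 0"
}}

```text
t: 9.57
eef_pos: [576.9, 42.1, 194.2]
tcp_rot: [3.141, -0.003, -3.14]
ft_force: [0.2, 0.5, 0.1]
opening: 0.003
grip_force: 0.0
```

Run:
```python
from h import *
im,d,W,T=wrist('w3');np.save('pics/w3W.npy',W);np.save('pics/w3T.npy',T)
print(T[:3].round(3).tolist())
```

```text
[[-0.001, 0.969, 0.247, 507.876], [1.0, 0.001, -0.0, 42.563], [-0.0, 0.247, -0.969, 382.072]]
```

View pics/w3.png

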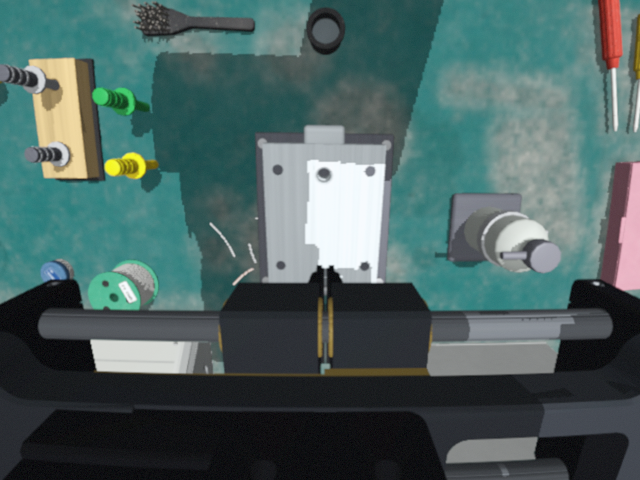

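The wrist view shows the lid down with its hole at about (324,174); rack upper left, long pin at (25,77), short pin at (50,155).

Run:
```python
from h import *
z=np.load('pics/w3.npz');im=z['im'];W=np.load('pics/w3W.npy');T=np.load('pics/w3T.npy')
g=cv2.cvtColor(im,cv2.COLOR_RGB2GRAY)
a=(g[162:188,312:338]<130).astype(np.uint8);c=cv2.connectedComponentsWithStats(a);k=1+c[2][1:,4].argmax();uv=c[3][k]+[312,162]
m=(W[...,0]>510)&(W[...,0]<600)&(W[...,1]>-5)&(W[...,1]<90)&(W[...,2]>50)&(W[...,2]<90);p=W[m]
f=np.linalg.lstsq(np.c_[p[:,:2]-[526,42],np.ones(len(p))],p[:,2],rcond=None)[0];print('lid plane',f)
print(uv,c[2][k],ray('wrist',T,uv,f[2]).round(1))
w=(W[...,0]>490)&(W[...,0]<660)&(W[...,2]>52)&(W[...,2]<90)&(W[...,1]>-30)&(W[...,1]<115)
for x in(530,550,570,590):
    r=W[w&(abs(W[...,0]-x)<4)];print(x,r[:,1].min(),r[:,1].max())
hs=cv2.cvtColor(im,cv2.COLOR_RGB2HSV)
m=(abs(W[...,0]-435)<40)&(abs(W[...,1]+239)<30)&(W[...,2]>81)&(W[...,2]<92);q=W[m];print('pin top',q.mean(0),q.min(0),q.max(0),len(q))
```

```text
lid plane [-1.03878477e-01  8.25148692e-04  6.97112728e+01]
[323.86904762 172.86904762] [ 6  7 12  9 84] [526.   41.5  69.7]
530 -13.704813571159391 95.83339236510903
550 -13.9844470799382 94.96091404952665
570 -14.227985863463921 95.28479468387832
590 -14.224323912709757 94.36183882431499
pin top [ 437.01447423 -232.54971188   85.4943464 ] [ 428.61610121 -239.18678591   81.03767808] [ 443.6260513  -227.52199657   88.87485052] 237
```

Call:
{"op": "drive_tool", "data": {
  "deltas": "-0.2 -0.35 0 0;-0.2 -0.35 0 0;-0.2 -0.35 0 0;-0.2 -0.35 0 0;-0.2 -0.35 0 0;-0.2 -0.35 0 0;-0.2 -0.35 0 0;0 -0.35 0 0;0 0 0 0;0 0 0 0",
  "gripper": 0.55
}}

```text
t: 10.45
eef_pos: [436.9, -238.8, 194.5]
tcp_rot: [3.14, -0.002, 3.14]
ft_force: [0.6, 0.2, -0.5]
opening: 0.451
grip_force: 0.0
```

Call:
{"op": "drive_tool", "data": {
  "deltas": "-0.02 0 -0.3 0;0 0 -0.3 0;0 0 -0.2 0;0 0 -0.2 0;0 0 -0.2 0;0 0 -0.15 0;0 0 -0.1 0;0 0 -0.05 0;0 0 0 0;0 0 0 0"
}}

```text
t: 11.28
eef_pos: [436.2, -237.6, 45.7]
tcp_rot: [3.141, -0.0, -3.14]
ft_force: [-0.5, 0.7, -1.1]
opening: 0.451
grip_force: 0.0
```

Call:
{"op": "drive_tool", "data": {
  "deltas": "-0.01 -0.01 -0.04 0;0 0 -0.03 0;0 0 0 0;0 0 0 0"
}}

```text
t: 11.62
eef_pos: [435.1, -239.0, 38.5]
tcp_rot: [3.142, 0.0, -3.14]
ft_force: [-0.4, 0.7, 1.0]
opening: 0.453
grip_force: 0.0
```

Call:
{"op": "drive_tool", "data": {
  "deltas": "0 0 0 0;0 0 0 0;0 0 0 0;0 0 0 0;0 0 0 0;0 0 0 0",
  "gripper": 1
}}

```text
t: 12.12
eef_pos: [434.9, -238.4, 38.4]
tcp_rot: [3.141, -0.001, -3.14]
ft_force: [-0.0, 4.3, 2.3]
opening: 0.152
grip_force: 29.9
```

Call:
{"op": "drive_tool", "data": {
  "deltas": "0 0 0.1 0;0 0 0.15 0;0 0 0.3 0;0 0 0.35 0;0 0 0.35 0;0 0 0.3 0;0 0 0 0;0 0 0 0;0 0 0 0"
}}

```text
t: 12.87
eef_pos: [434.7, -238.8, 193.2]
tcp_rot: [3.141, -0.0, -3.14]
ft_force: [0.5, 0.1, -0.5]
opening: 0.152
grip_force: 29.9
```

Run:
```python
from h import *
s=env.state();e=s['eef_pos'];print(e,s['tcp_rot'],s['opening'],s['grip_force'])
for n in('scene','side'):
    im,d=save(n,n+'3');W=pts(n,d)
    m=(abs(W[...,0]-e[0])<30)&(abs(W[...,1]-e[1])<30)&(W[...,2]>e[2]-60)&(W[...,2]<e[2]+25);p=W[m]
    c=np.linalg.inv(env.camera_params(n)['camera_from_world'])[:3,3]
    v=(e-c)[:2];v/=np.linalg.norm(v);print(n,'view dir',v.round(2),'minz',p[:,2].min()-e[2])
    for q in range(-44,25,6):
        r=p[abs(p[:,2]-e[2]-q)<3]
        if len(r)<3:continue
        # lateral midpoint (perp to view)
        lat=np.array([-v[1],v[0]]);t=(r[:,:2]-e[:2])@lat
        print(q,'lat %.1f..%.1f mid %.1f'%(t.min(),t.max(),(t.min()+t.max())/2),'near',((r[:,:2]-e[:2])@v).min().round(1),len(r))
    print('lat',lat)
a=np.load('pics/scene3.npz')['im'];K=env.camera_params('scene')
def proj(n,P):
    p=env.camera_params(n);q=p['camera_from_world']@np.r_[P,1];x=q[:2]/q[2];x=x*(1+p['k1']*x@x);return (p['mtx']@np.r_[x,1])[:2]
out=[]
for n in('scene','side'):
    u,v=proj(n,e).astype(int);a=np.load(f'pics/{n}3.npz')['im'];out.append(a[v-50:v+60,u-50:u+50])
cv2.imwrite('pics/c3.png',cv2.resize(np.hstack(out)[:,:,::-1],None,fx=4,fy=4,interpolation=cv2.INTER_CUBIC))
```

```text
[ 434.71332702 -238.81287131  193.15735545] [ 3.14147998e+00 -2.88883826e-04 -3.14000261e+00] 0.15183747784014603 29.889962375164032
scene view dir [0.75 0.66] minz -33.4530062611386
-32 lat -4.5..1.7 mid -1.4 near -2.6 4
-26 lat -4.5..3.5 mid -0.5 near -4.7 14
-20 lat -4.3..3.6 mid -0.4 near -4.9 15
-14 lat -4.2..3.8 mid -0.2 near -5.2 19
-8 lat -5.3..4.0 mid -0.7 near -5.7 17
-2 lat -5.3..4.1 mid -0.6 near -4.5 17
4 lat -3.6..-0.5 mid -2.1 near -6.1 4
10 lat -12.5..10.4 mid -1.1 near -12.9 31
16 lat -12.3..12.2 mid -0.0 near -16.4 55
22 lat -16.6..15.3 mid -0.7 near -17.3 60
lat [-0.66137856  0.75005226]
side view dir [0.39 0.92] minz -32.14467437728209
-32 lat -4.8..3.3 mid -0.7 near -4.3 11
-26 lat -4.8..4.9 mid 0.1 near -5.0 22
-20 lat -4.8..4.9 mid 0.0 near -5.6 26
-14 lat -4.8..4.8 mid 0.0 near -5.0 23
-8 lat -4.8..4.8 mid -0.0 near -5.2 24
-2 lat -4.9..4.8 mid -0.0 near -6.2 24
4 lat -4.9..4.7 mid -0.1 near -4.6 26
10 lat -12.8..12.5 mid -0.2 near -13.6 31
16 lat -14.3..12.6 mid -0.9 near -14.9 52
22 lat -14.3..15.8 mid 0.7 near -17.3 76
lat [-0.91941841  0.39328079]
```

View pics/c3.png

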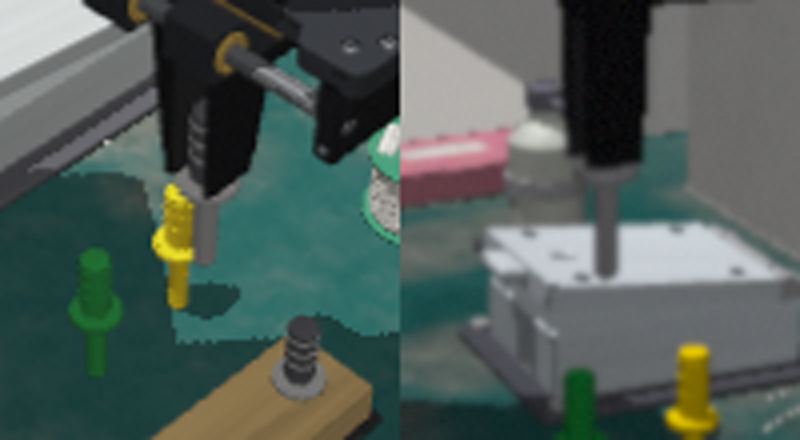

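The pin is held upright and centred (both crops), with its tip about 33.5 mm below the TCP, and the short pin stays in the rack. Moving over the hole.

Call:
{"op": "drive_tool", "data": {
  "deltas": "0.13 0.35 0 0;0.13 0.35 0 0;0.13 0.35 0 0;0.13 0.35 0 0;0.13 0.35 0 0;0.13 0.35 0 0;0.13 0.35 0 0;0 0.35 0 0;0 0 -0.2 0;0 0 -0.2 0"
}}

```text
t: 13.8
eef_pos: [526.0, 43.1, 152.2]
tcp_rot: [3.141, -0.0, -3.137]
ft_force: [0.3, -0.5, -1.9]
opening: 0.156
grip_force: 29.9
```

Call:
{"op": "drive_tool", "data": {
  "deltas": "0 0 -0.2 0;0 0 -0.1 0;0 0 0 0;0 0 0 0;0 0 0 0;0 0 0 0"
}}

```text
t: 14.3
eef_pos: [526.6, 40.8, 124.3]
tcp_rot: [3.142, 0.001, -3.14]
ft_force: [0.2, -0.2, -0.4]
opening: 0.154
grip_force: 29.9
```

Run:
```python
from h import *
s=env.state();e=s['eef_pos'];print(e)
def proj(n,P):
    p=env.camera_params(n);q=p['camera_from_world']@np.r_[P,1];x=q[:2]/q[2];x=x*(1+p['k1']*x@x);return (p['mtx']@np.r_[x,1])[:2]
out=[]
for n in('scene','side'):
    im,d=save(n,n+'4');T=np.linalg.inv(env.camera_params(n)['camera_from_world'])
    W=pts(n,d);v=(e-T[:3,3])[:2];v/=np.linalg.norm(v);lat=np.array([-v[1],v[0]])
    m=(abs(W[...,0]-e[0])<9)&(abs(W[...,1]-e[1])<9)&(W[...,2]>e[2]-30)&(W[...,2]<e[2]);p=W[m]
    t=(p[:,:2]-e[:2])@lat;print(n,'pin lat',t.min(),t.max())
    h=proj(n,[526,41.5,69.7]);u0,v0=h.round().astype(int);g=cv2.cvtColor(im,cv2.COLOR_RGB2GRAY)
    crop=g[v0-9:v0+10,u0-11:u0+12]
    print('proj',h);print(crop[3:16,2:21])
    u,vv=proj(n,e-[0,0,40]).astype(int);out.append(im[vv-40:vv+40,u-50:u+50])
cv2.imwrite('pics/c4.png',cv2.resize(np.hstack(out)[:,:,::-1],None,fx=4,fy=4,interpolation=cv2.INTER_CUBIC))
```

```text
[526.60331628  40.82734383 124.28479034]
scene pin lat -5.1876873801827195 4.742594029006694
proj [281.64314749 234.80026159]
[[147 190 200 202 202 203 203 203 202 202 202 196 151 127 128 128 142 133
  128]
 [126 141 146 192 203 203 202 202 202 201 202 202 197 195 151 128 128 128
  128]
 [127 127 127 190 202 201 201 201 201 202 201 201 202 202 155 128 128 128
  128]
 [128 127 127 141 146 191 201 201 201 202 203 202 165 146 133 128 128 129
  129]
 [126 127 127 127 127 141 191 194 194 200 206 210 160 185 152 128 130 129
  128]
 [127 127 127 127 127 128 140 147 146 140 147 166 138 141 134 129 129 128
  126]
 [127 127 127 127 127 128 122 107 109 112 127 140 119 116 125 127 126 125
  126]
 [127 127 128 127 128 127 121 108 106 111 128 137 116 175 191 193 149 127
  127]
 [127 128 128 127 127 128 127 126 123 122 128 173 189 197 162 144 132 127
  128]
 [128 127 127 128 128 128 128 128 127 125 125 136 142 144 131 127 128 128
  129]
 [124 128 128 129 128 127 126 126 125 125 125 125 126 127 127 128 129 130
  130]
 [114 119 126 127 126 125 125 125 126 126 126 127 127 127 128 129 129 129
  128]
 [
[... 518 characters left out ...]
 129 156 171 180 186 190 188 180 162 145 116
  106]
 [ 93  97  96  97  98  98  98 103 120 139 156 171 180 173 158 134 117 104
   99]
 [ 93  96  95  96  96  97  98  94  97 107 122 146 153 134 117 104  99  98
   97]
 [ 92  90  94  96  97  96  96  97  95  98 110 137 142 118 100  97  96  96
   97]
 [ 97  91  90  95  95  95  97  96  97  97 102 112 114 104  96  97  95  98
   99]
 [103  93  85  87  93  96  96  97  97  97  97  97  97  95  90  91  93  95
   97]
 [ 97  88  78  79  85  90  94  96  96  96  96  96  93  88  76  73  77  87
   93]
 [ 83  79  75  74  76  84  90  94  93  96  95  96  94  83  67  60  65  81
   92]
 [ 78  74  70  72  71  74  83  89  94  95  95  95  95  91  84  77  79  90
   95]]
```

View pics/c4.png

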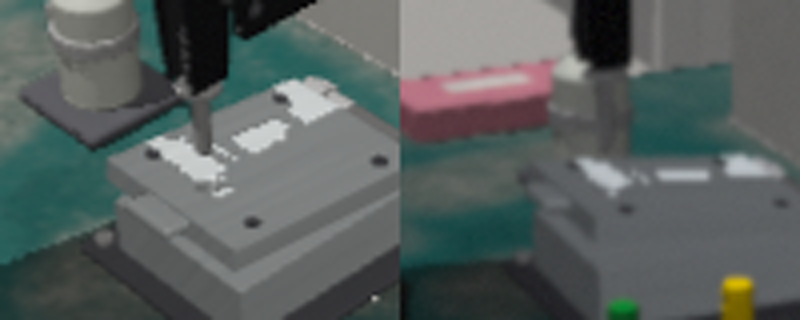

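Resolution is coarse, but the hole's image (crop about (205,188)) agrees with the position I worked out. Fine-correct, then lower while watching the force.

Call:
{"op": "drive_tool", "data": {
  "deltas": "-0.007 0.009 -0.1 0;0 0 -0.1 0;0 0 -0.05 0;0 0 -0.04 0;0 0 0 0;0 0 0 0"
}}

```text
t: 14.9
eef_pos: [525.4, 41.8, 94.0]
tcp_rot: [-3.142, -0.0, -3.14]
ft_force: [1.7, -1.9, -1.9]
opening: 0.153
grip_force: 29.9
```

The tip is inside the lid hole with no axial force. Continuing down.

Call:
{"op": "drive_tool", "data": {
  "deltas": "0 0 -0.05 0;0 0 -0.05 0;0 0 -0.04 0;0 0 0 0;0 0 -0.03 0;0 0 -0.03 0;0 0 0 0;0 0 0 0"
}}

```text
t: 15.57
eef_pos: [525.4, 41.9, 74.2]
tcp_rot: [3.142, -0.0, -3.14]
ft_force: [1.5, -2.5, -1.9]
opening: 0.151
grip_force: 29.9
```

Call:
{"op": "drive_tool", "data": {
  "deltas": "0 0 -0.03 0;0 0 -0.03 0;0 0 0 0;0 0 -0.03 0;0 0 0 0;0 0 0 0"
}}

```text
t: 16.07
eef_pos: [525.4, 41.8, 65.1]
tcp_rot: [-3.142, -0.0, -3.14]
ft_force: [2.3, -4.5, -3.5]
opening: 0.149
grip_force: 30.0
```

In the base hole (tip about 31.5). Side load is −4.5 N in y, so I'll ease 1 mm that way and continue.

Call:
{"op": "drive_tool", "data": {
  "deltas": "0.003 -0.01 0 0;0 0 0 0;0 0 -0.03 0;0 0 -0.03 0;0 0 0 0;0 0 0 0"
}}

```text
t: 16.57
eef_pos: [525.4, 41.0, 59.2]
tcp_rot: [3.141, -0.001, -3.14]
ft_force: [-0.9, 1.4, -0.4]
opening: 0.152
grip_force: 29.9
```

Side loads are gone. Now push home.

Call:
{"op": "drive_tool", "data": {
  "deltas": "0 0 -0.03 0;0 0 -0.03 0;0 0 0 0;0 0 -0.03 0;0 0 0 0;0 0 0 0"
}}

```text
t: 17.07
eef_pos: [525.6, 40.9, 50.2]
tcp_rot: [3.141, -0.0, -3.14]
ft_force: [-1.2, 0.4, 3.5]
opening: 0.148
grip_force: 29.9
```

Call:
{"op": "drive_tool", "data": {
  "deltas": "0 0 -0.02 0;0 0 0 0;0 0 -0.02 0;0 0 0 0;0 0 0 0"
}}

```text
t: 17.48
eef_pos: [525.9, 41.0, 46.6]
tcp_rot: [3.141, 0.001, -3.14]
ft_force: [-1.7, 0.4, 5.8]
opening: 0.15
grip_force: 30.0
```

Call:
{"op": "drive_tool", "data": {
  "deltas": "0 0 -0.01 0;0 0 0 0;0 0 -0.01 0;0 0 0 0;0 0 0 0"
}}

```text
t: 17.9
eef_pos: [526.0, 41.0, 46.1]
tcp_rot: [3.142, 0.002, -3.14]
ft_force: [-7.1, 0.5, 26.6]
opening: 0.151
grip_force: 30.0
```

Hard stop reached: 26.6 N at TCP z 46.1, against about 46.5 predicted for fully shut. Checking lid angle and steadiness.

Call:
{"op": "drive_tool", "data": {
  "deltas": "0.003 0 0 0;0 0 0 0;0 0 0 0;0 0 0 0"
}}

```text
t: 18.23
eef_pos: [526.0, 41.0, 46.1]
tcp_rot: [3.142, 0.001, -3.14]
ft_force: [-7.5, 1.0, 28.4]
opening: 0.147
grip_force: 30.0
```

Run:
```python
from h import *
s=env.state();print(s['eef_pos'],s['ft_force'],s['grip_force'],s['t'])
for n in('scene','side'):
    im,d=save(n,n+'5');W=pts(n,d)
    m=(W[...,0]>505)&(W[...,0]<635)&(((W[...,1]>-8)&(W[...,1]<15)))&(W[...,2]>48)&(W[...,2]<80);p=W[m]
    f=np.linalg.lstsq(np.c_[p[:,0]-526,np.ones(len(p))],p[:,2],rcond=None)[0];print(n,'lid slope,z at hole',f,len(p))
    p=W[(abs(W[...,0]-505)<25)&(abs(W[...,1]+239)<20)&(W[...,2]>40)&(W[...,2]<100)];print(' short pin top',p[:,2].max())
    m=(abs(W[...,0]-589)<14)&(abs(W[...,1]-224)<14)&(W[...,2]>112)&(W[...,2]<130);print(' cap',np.median(W[m][:,2]))
    a=np.load(f'pics/{n}0.npz')['im'].astype(int)
im,d=env.read_camera('scene')
a=np.load('pics/scene0.npz')['im'].astype(int);df=(abs(a-im).max(-1)>60)
for nm,(u,v) in dict(reel=(404,272),tin=(435,304),weight=(438,372),loupe=(235,284),brush=(270,325),y1=(343,290),g1=(322,307),y2=(377,370),g2=(417,388)).items():
    print(nm,df[v-15:v+16,u-15:u+16].sum(),end=' ')
```

```text
[526.03716513  41.02832459  46.08649795] [-7.47818651  0.95173938 28.36762907] 30.00885397195816 18.2333
scene lid slope,z at hole [1.75169289e-03 5.66238982e+01] 394
 short pin top 68.85532133023071
 cap 121.42560462621339
side lid slope,z at hole [2.69678634e-03 5.72339308e+01] 199
 short pin top 68.3120187856781
 cap nan
reel 0 tin 0 weight 0 loupe 0 brush 0 y1 42 g1 10 y2 0 g2 0
  return _methods._mean(a, axis=axis, dtype=dtype,
  ret = ret.dtype.type(ret / rcount)
```

The lid is flat at 57 mm (shut) and held at a steady 28 N. The bystanders haven't moved; the small differences near two decoys are most likely shadow.

```bash
python3 -c "
from cell import env
print(env.job_done())"
```

```text
the job is handed in; nothing more can be done
None
```

The job is handed in: duster pressed and released, lid swung down, long pin pushed home and still held at about 28 N with the jig shut; the fingertips measured about 17 mm behind the TCP, not ahead of it as stated, so I worked from the measured value.

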